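# Set out the prep tray to its layout card

## Task

Set out the wooden prep tray as its layout card shows: the spice jar from the slanted rack standing upright in the middle of the small circle, the wooden pepper mill upright in the middle of the large circle, and the flat oblong tin lying in the oblong, lid up. Secure the tin: slide the tray's loose metal stop gently up to it until you feel that it is clamped snug and square, without play, between the stop and the fixed fence. Set things down gently, and do not disturb the round tin, the salt shaker or the carton.

Things in the scene. Friction and masses are not known exactly. Their poses are not given: they have to be found in the camera images.
- tray: fixed plywood tray, 160 x 262 mm (its x, y), rim 14 mm high. Origin: centre of its underside on the worktop; x points away from the robot, y (long side) to the left, z up. A white layout card covers its floor, card top at z = 9 mm, with black outlines: small circle, large circle, oblong
- small_circle (a point): centre of the drawn circle of 50 mm diameter, on the card (tray x 44, y 87, z 9 mm)
- large_circle (a point): centre of the drawn circle of 64 mm diameter, on the card (tray x -36, y 86, z 9 mm)
- oblong (a point): centre of the drawn rounded oblong, 70 mm along tray x and 105 mm along tray y, on the card (tray x 18, y -60.5, z 9 mm); its right end is at the fence
- fence (a point): middle of the face of the fixed aluminium fence, a plate 66 mm wide (tray x) and 10 mm thick across the right end of the oblong, its top 34 mm above the worktop. The face looks to the left (+y); the point is on the card at tray x 18, y -113, z 9 mm. The tin's right end goes against it
- stop: loose aluminium end stop sliding along tray y on the line x = 18 mm, facing the fence. Upright plate 64 (x) by 10 mm (y), top 27 mm above the card; its flat foot, 40 mm wide, 5 mm high, reaches 22 mm to +y. Origin: on the card under the plate's middle, axes as the tray's; the face that meets the tin is 5 mm to -y. Dry friction of about 3 N; stays where left. Push its +y face above the foot
- spice_jar: round spice jar, 43 mm diameter, 100 mm high with its cap (cap from 79 mm up), 0.11 kg. Origin: centre of its base; z is its axis, towards the cap. It starts in the rack, leaning 40 degrees from vertical, its cap towards the tray (the robot's right)
- flat_tin: flat oblong tin with rounded corners, 60 x 101 mm at its solid rim (its base is some 12 mm shorter and 8 mm narrower), 24 mm high, 0.15 kg. Origin: centre of its underside; x across, y along its length, z up; starts lying flat on the worktop
- mill: turned wooden pepper mill, tallest thing here: base 58 mm diameter, 170 mm high with its small top knob, 0.18 kg. Origin: centre of its base, z up. Its round head, 49 mm across from 123 to 159 mm, is the place to grasp it from above (the head does not turn)
- rack: fixed slanted wooden rack for one jar, base 104 x 60 mm. Origin: centre of its underside; its -x side faces the robot's right. The pocket leans 40 degrees from vertical to rack -x; the jar's base centre rests at rack x 30, y 0, z 45 mm. Side cheeks (57 mm over all) cover the jar's lower 40 mm, the bed below it 61 mm; above that it is free. The jar comes out along its axis
- round_tin: bystander: low round tin, 86 mm diameter, 40 mm high; origin centre of base
- shaker: bystander: salt shaker, 44 mm, 90 mm high; origin centre of base
- carton: bystander: carton 73 x 132 x 93 mm; origin centre of base
Things that resemble listed ones, but are neither listed nor needed, are in the scene too. Leave any yellow look-alike of the spice_jar alone.

How it is judged (in metres and radians):
At the end, for the whole second after the job is handed in: jar and mill upright on the card, within 8 mm of the centres of the small and large circle; tin flat in the oblong, within 8 mm sideways and 0.08 rad, with at most 2 mm of play to fence and stop, the stop still pressing on it (over 0.5 N); all at rest (horizontal distance between spice_jar and small_circle below 0.008 m and angle between each of spice_jar, mill, flat_tin's own z axis and vertical below 0.1 rad and z of spice_jar in the frame of small_circle below 0.004 m and horizontal distance between mill and large_circle below 0.008 m and z of mill in the frame of large_circle below 0.004 m and x of flat_tin in the frame of oblong between -0.008 and 0.008 m and z of flat_tin in the frame of oblong below 0.003 m and angle between the y axis of flat_tin and the y axis of tray, either way round below 0.08 rad and y of flat_tin in the frame of fence below 0.0524 m and y of flat_tin in the frame of stop above -0.0574 m and linear speed of each of spice_jar, mill, flat_tin below 0.01 m/s and contact force between stop and flat_tin above 0.5 N); the robot touches nothing.
It fails at once if a bystander (round tin, shaker, carton) is moved by more than 15 mm (distance of any of round_tin, shaker, carton from where it was at the start of the episode above 0.015 m).
It fails at once if the jar, mill or tin is banged down on the tray (over 150 N) (contact force between any of spice_jar, mill, flat_tin and tray above 150 N).
It fails at once if the stop is rammed against the tin with more than 80 N (contact force between stop and flat_tin above 80 N).
It also fails if it takes over 72 s, if anything falls off the work surface, if the arm or the gripper's body presses on something with over 40 N, if the wrist force passes 120 N, or if a joint passes its speed limit or range.

## Robot

A 6-joint arm with a two-finger parallel gripper is mounted at the origin on a cart in front of the work surface, level with it; the furniture and walls round the work are solid. World frame = base frame: x ahead of the robot, y to its left, z up, the work surface at z = 0. Lengths are in m, angles in degrees, forces in N, time in s.
With the tool pointing down it reaches from about 0.4 to 0.825 m from the base axis. Payload 7 kg.
Tool frame: the origin (TCP) lies midway between the tips of the shut fingers; the grasp point (between the pads) lies 19 mm behind it; z points along the fingers, y is the line along which they close (so a half turn about z gives the same grasp; the last joint's range is limited). The gripper opens to 88 mm and grips with 3 to 60 N. Pads are 19 mm wide; open, the fingers measure 130 mm over their backs; the gripper's body (78 mm by 193 mm) begins 47 mm behind the grasp point.
Start: joints at [87.955, 20.546, 0.682, 0, -70.136, -16.507], TCP at [0.215, 0.64, 0.227] pointing down, gripper open.
Joint ranges: [-176.03, 176.03], [-82.01, 121.73], [-58.28, 71.71], [-173.87, 95.51], [-174.79, -0.11], [-173.66, 173.66]. Speed limits (degrees/s): [136.94, 136.94, 172.46, 180, 180, 180].

## Interface

Orientations are given as a 3x3 rotation matrix whose columns are the frame's x, y, z axes.
In Python, from rig import robot gives the robot as it stands. Calls block until the motion is done:
- robot.goto(position, orientation): joint-space move of the TCP to a pose.
- robot.servo_line(position, ori=None, speed=0.15): straight line of the TCP; ori=None keeps the orientation; speed is the mean speed in m/s.
- robot.movej(angles): joint-space move.
- robot.move_gripper(opening): opening from 0.0 (shut) to 1.0 (fully open); the grip force is fixed at half the most; returns when the fingers have stopped.
- robot.dwell(seconds).
- robot.ik(position, orientation): joint angles nearest the present ones, or None.
- robot.grab_frame(name): name is "scene" or "top" or "wrist"; returns (picture, depth): 480x640x3 uint8, red, green, blue; 480x640 float32, m along the optical axis (not along the pixel's ray), 0 where there is no reading.
- robot.camera_info(name): a dict with "vfov" (degrees; the focal length in pixels is half the picture's height over the tangent of half this angle, whatever the lens; pixels are square), "cx", "cy" (the principal point, pixels), "view" (4x4, takes a point from world to camera coordinates); the wrist camera has in their place "T_tool_cam" (4x4, takes a point from camera to tool coordinates, whose origin is the TCP and whose axes are the flange's). Camera axes: x right, y down, z forward; pixel columns grow to the right and rows downward; lengths in m; the calibration is good to about 2 mm. A picture is of the moment at which its call begins: read the wrist's pose just before it. camera_info takes no time and is no camera call.
A pose or a line that the arm cannot do raises robot.Unreachable and nothing moves.
- robot.job_done(): hands the job in; it is judged then, once.
Readings, each from a call of its own:
- robot.read_t(): time.
- robot.read_qpos(): joint angles.
- robot.read_qvel(): joint speeds.
- robot.read_effort(): joint torques, N m.
- robot.read_position(): TCP position.
- robot.read_tcp_rot(): TCP orientation.
- robot.read_force(): force on the tool from outside, world axes, zero at the start.
- robot.read_ft_torque(): the same for the moment, N m.
- robot.read_grip_width(): opening from 0.0 (shut) to 1.0 (fully open).
- robot.read_finger_force(): force on a finger pad.
Only numpy, scipy, OpenCV 4.12 (cv2) and the standard library are available. Lean on these libraries where they do the work, as an engineer would, in place of code of your own. Each camera call takes 0.05 s, during which the arm holds its last target. There are 200 camera calls.

## Working session

There is one attempt and no reset: what is moved stays moved. The work goes in short steps, each a Python script; the robot and the scene stay as the last script left them, time stands still between calls to the robot, and variables do not carry over. Pictures are saved under pics/ and viewed, at most 10 in all, crops included, and the job is handed in when it is done.

```bash
ls; mkdir -p pics; python3 - <<'E'
from rig import robot
import numpy as np, cv2
for n in ["scene","top","wrist"]:
    p=robot.read_position();R=robot.read_tcp_rot()
    im,d=robot.grab_frame(n)
    cv2.imwrite(f"pics/{n}.png",im[:,:,::-1]); np.savez(f"pics/{n}.npz",im=im,d=d,p=p,R=R)
    i=robot.camera_info(n); print(n,{k:np.round(v,4).tolist() for k,v in i.items()}, (d==0).mean())
print(robot.read_t(),R)
E
```

```text
pics
scene {'vfov': 44.0992, 'cx': 325.0839, 'cy': 240.1105, 'view': [[0.5268, -0.8498, -0.015, -0.0499], [-0.7055, -0.4274, -0.5653, 0.4874], [0.474, 0.3084, -0.8248, 1.0004], [0.0, 0.0, 0.0, 1.0]]} 0.0036588541666666666
top {'vfov': 43.598, 'cx': 323.1906, 'cy': 231.6183, 'view': [[-0.0193, -0.9998, -0.007, 0.289], [-0.9979, 0.0197, -0.0611, 0.4925], [0.0613, 0.0058, -0.9981, 1.3306], [0.0, 0.0, 0.0, 1.0]]} 0.0038151041666666667
wrist {'vfov': 62.8572, 'cx': 321.958, 'cy': 247.6141, 'T_tool_cam': [[-0.0012, -0.954, -0.2997, 0.0811], [1.0, -0.0011, -0.0004, -0.0004], [0.0, -0.2997, 0.954, -0.157], [0.0, 0.0, 0.0, 1.0]]} 0.0041015625
0.15 [[ 9.48007948e-01 -3.18246477e-01 -3.30818342e-04]
 [-3.18246618e-01 -9.48006884e-01 -1.42788172e-03]
 [ 1.40800260e-04  1.45892503e-03 -9.99998926e-01]]
```

View pics/top.png

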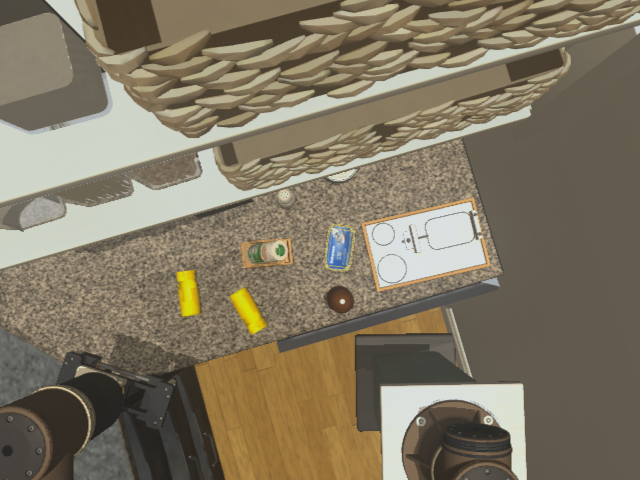

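View pics/scene.png

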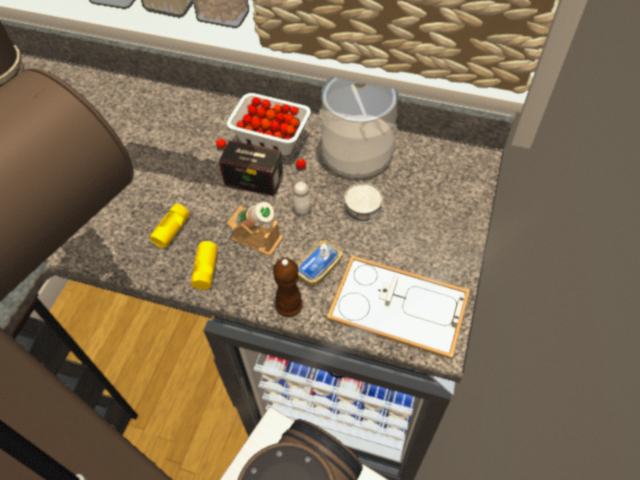

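The top view shows the tray with corners near (364,226), (472,199), (488,263) and (378,291). The stop is at about (412,239), the tin at (340,248), the mill at (341,299), and the rack with the jar at (267,252). The two yellow look-alikes lie further left, and shelves hang overhead. The scene view shows the same layout, with the shaker, round tin and carton behind.

```bash
cat > h.py <<'E'
import numpy as np, cv2
from rig import robot
def cam(n,p=None,R=None):
    i=robot.camera_info(n); f=240/np.tan(np.radians(i["vfov"]/2)); 
    if n=="wrist":
        T=np.eye(4);T[:3,:3]=R;T[:3,3]=p; C=T@np.array(i["T_tool_cam"])
    else: C=np.linalg.inv(np.array(i["view"]))
    return f,i["cx"],i["cy"],C
def ray(c,uv):
    f,cx,cy,C=c; uv=np.atleast_2d(uv).astype(float)
    d=np.c_[(uv[:,0]-cx)/f,(uv[:,1]-cy)/f,np.ones(len(uv))]
    return C[:3,3],d@C[:3,:3].T
def onz(c,uv,z):
    o,d=ray(c,uv); return o+d*((z-o[2])/d[:,2])[:,None]
def cloud(c,d):
    v,u=np.mgrid[:480,:640]; o,r=ray(c,np.c_[u.ravel(),v.ravel()])
    return (o+r*d.ravel()[:,None]).reshape(480,640,3)
def proj(c,P):
    f,cx,cy,C=c; q=(np.atleast_2d(P)-C[:3,3])@C[:3,:3]; return np.c_[q[:,0]/q[:,2]*f+cx,q[:,1]/q[:,2]*f+cy]
def mask(im,lo,hi): return cv2.inRange(cv2.cvtColor(im,cv2.COLOR_RGB2HSV),lo,hi)
def big(m,box):
    k=np.zeros_like(m); x0,y0,x1,y1=box; k[y0:y1,x0:x1]=m[y0:y1,x0:x1]
    return max(cv2.findContours(k,cv2.RETR_EXTERNAL,cv2.CHAIN_APPROX_NONE)[0],key=cv2.contourArea)
E
python3 - <<'E'
from h import *
np.set_printoptions(precision=4,suppress=True)
z=np.load("pics/top.npz"); im,d=z["im"],z["d"]; c=cam("top"); P=cloud(c,d)
for n,uv in dict(shelf1=(300,160),shelf2=(520,115),shelf0=(60,250),worktop=(150,250),worktop2=(310,220),card=(405,215),fencetop=(476,226),jarcap=(282,252),knob=(343,300),round=(342,174),shaker=(285,197)).items(): print(n,P[uv[1],uv[0]])
tray=big(mask(im,(8,110,120),(22,255,255)),(355,185,500,300))
r=cv2.minAreaRect(tray); b=cv2.boxPoints(r); print("tray",r,onz(c,b,.014)); B=onz(c,b,.014)
print("size",[np.linalg.norm(B[i]-B[(i+1)%4]) for i in range(4)],B.mean(0))
ap=cv2.approxPolyDP(tray,8,True)[:,0]; print(ap.tolist())
tin=big(mask(im,(95,100,60),(125,255,255)),(320,215,365,280)); r=cv2.minAreaRect(tin); b=cv2.boxPoints(r);B=onz(c,b,.024)
print("tinblue",r,[np.linalg.norm(B[i]-B[(i+1)%4]) for i in range(4)],B.mean(0))
# by height in cloud
for n,box,z0,z1 in [("tin",(318,215,368,280),.012,.04),("millhead",(315,270,370,320),.12,.162),("mill_top",(315,270,370,320),.162,.2),("rackjar",(235,225,300,275),.05,.2),("rack",(235,225,300,275),.01,.05),("stop",(396,215,425,262),.02,.06),("fence",(462,200,490,250),.022,.05)]:
    Q=P[box[1]:box[3],box[0]:box[2]].reshape(-1,3); Q=Q[(Q[:,2]>z0)&(Q[:,2]<z1)]
    r=cv2.minAreaRect(Q[:,:2].astype(np.float32)); print(n,len(Q),np.round(r[0],4),np.round(r[1],4),round(r[2],1),"z",np.percentile(Q[:,2],[2,50,98]))
crop=np.hstack([cv2.resize(im[185:305,225:305],(400,600),interpolation=cv2.INTER_CUBIC)[:, :],cv2.resize(im[185:305,400:480],(400,600),interpolation=cv2.INTER_CUBIC)])
cv2.imwrite("pics/c1.png",crop[:,:,::-1])
E
```

```text
shelf1 [0.5574 0.3045 0.5844]
shelf2 [ 0.641  -0.0237  0.4648]
shelf0 [0.4508 0.6722 0.4624]
worktop [ 0.4652  0.675  -0.0049]
worktop2 [ 0.5262  0.3089 -0.0011]
card [0.532  0.0947 0.0144]
fencetop [ 0.5027 -0.0589  0.0341]
jarcap [0.4511 0.3646 0.121 ]
knob [0.3527 0.242  0.17  ]
round [0.6248 0.2348 0.0331]
shaker [0.5691 0.3588 0.0893]
tray ((425.2267150878906, 244.13787841796875), (70.75271606445312, 116.7419662475586), 77.0472412109375) [[ 0.5165  0.1953  0.014 ]
 [ 0.5705 -0.0621  0.014 ]
 [ 0.4149 -0.0921  0.014 ]
 [ 0.3615  0.1635  0.014 ]]
size [np.float64(0.2629897778214731), np.float64(0.15849162626744998), np.float64(0.26109943565426497), np.float64(0.15826081903415032)] [0.4659 0.0511 0.014 ]
[[473, 198], [362, 223], [377, 291], [488, 266], [483, 237], [483, 265], [380, 288], [364, 229], [466, 201], [476, 209]]
tinblue ((338.79229736328125, 247.6615447998047), (17.861000061035156, 35.34989929199219), 7.125016689300537) [np.float64(0.0787679841999535), np.float64(0.039831601469401255), np.float64(0.07873411161625327), np.float64(0.03969156482882825)] [0.4612 0.2452 0.024 ]
tin 1292 [0.464  0.2298] [0.0965 0.1101] 88.7 z [0.0137 0.0205 0.0269]
millhead 441 [0.3503 0.2444] [0.0465 0.0464] 88.6 z [0.1398 0.1518 0.1603]
mill_top 30 [0.3508 0.2444] [0.0106 0.0124] 13.2 z [0.163  0.1671 0.1715]
rackjar 1135 [0.4526 0.4061] [0.057  0.1036] 4.5 z [0.0517 0.0901 0.1306]
rack 91 [0.4505 0.4162] [0.057  0.1285] 4.4 z [0.0102 0.0363 0.0497]
stop 158 [0.4777 0.0806] [0.0626 0.0246] 18.3 z [0.0211 0.0345 0.0401]
fence 198 [ 0.5182 -0.074 ] [0.081  0.0414] 11.0 z [0.0224 0.0328 0.041 ]
```

View pics/c1.png

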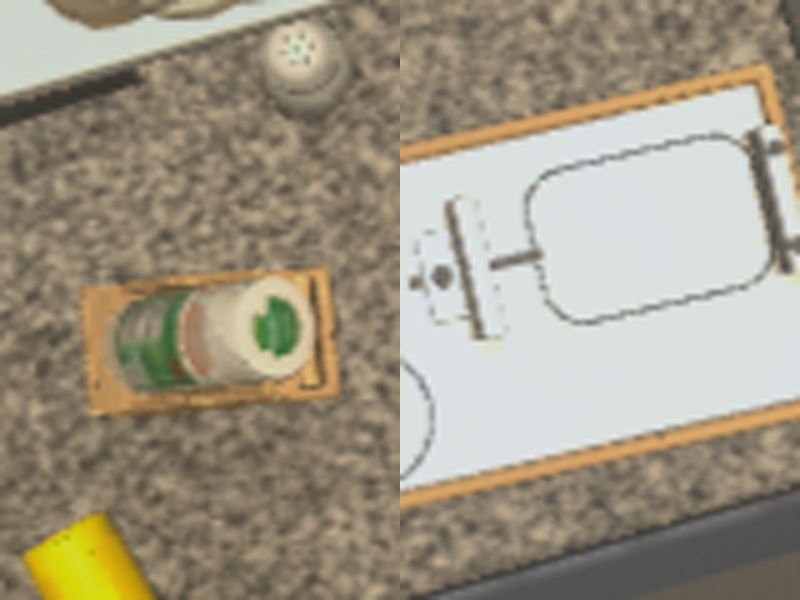

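```bash
cat >> h.py <<'E'
def down(t):
    t=np.radians(t); return np.array([[np.cos(t),np.sin(t),0],[np.sin(t),-np.cos(t),0],[0,0,-1.]])
def shot(name):
    p=np.array(robot.read_position());R=np.array(robot.read_tcp_rot()); im,d=robot.grab_frame("wrist")
    cv2.imwrite(f"pics/{name}.png",im[:,:,::-1]); np.savez(f"pics/{name}.npz",im=im,d=d,p=p,R=R); return im,d,cam("wrist",p,R)
def load(name):
    z=np.load(f"pics/{name}.npz"); return z["im"],z["d"],cam("wrist",z["p"],z["R"])
E
python3 - <<'E'
from h import *
print(robot.ik([.40,.28,.22],down(0)))
robot.goto([.40,.28,.22],down(0)); robot.dwell(.2); shot("w1"); print(robot.read_t(),robot.read_position())
robot.goto([.42,.13,.22],down(0)); robot.dwell(.2); shot("w2"); print(robot.read_t(),robot.read_qpos())
E
```

```text
[ 58.12220871   3.00230099 -22.76477546   0.         -64.23292355
  31.87779129]
1.9 [0.39983848 0.28060603 0.2197859 ]
2.8083 [ 4.31405071e+01 -2.02310109e+00 -2.78688296e+01 -1.50728977e-03
 -6.41718988e+01  4.69272117e+01]
```

View pics/w1.png

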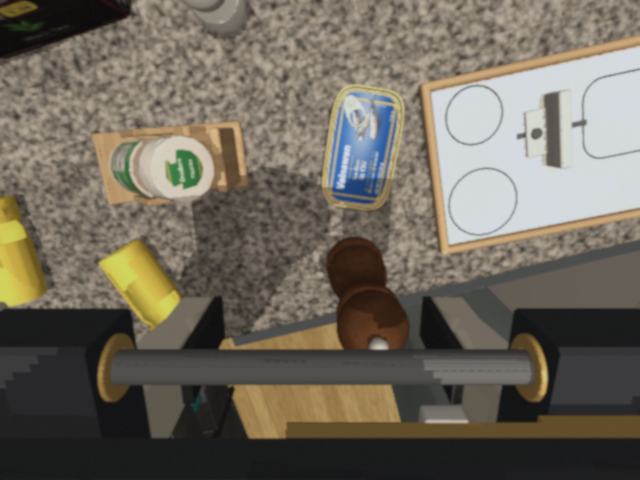

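View pics/w2.png

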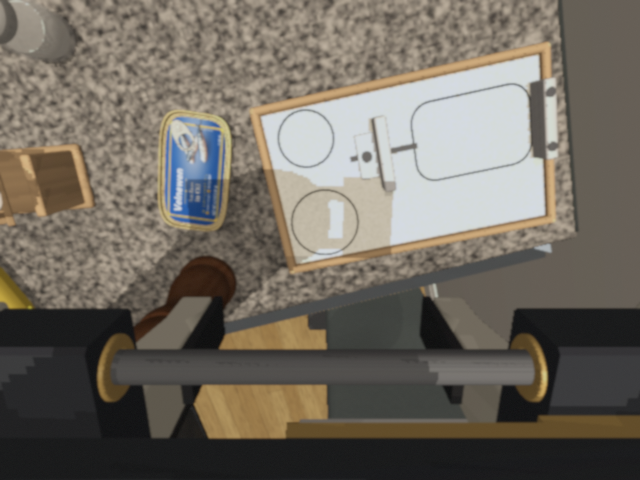

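w1 shows the rack and leaning jar around (170,165), the tin at (365,147) and the mill, with its base near (357,265). w2 shows the circles at (306,139) and (325,222), the oblong at (473,132), the stop at (382,153) and the fence at (537,120).

```bash
python3 - <<'E'
from h import *
np.set_printoptions(precision=4,suppress=True)
im,d,c=load("w2"); P=cloud(c,d)
g=cv2.cvtColor(im,cv2.COLOR_RGB2GRAY)
# circles: contours of dark outlines
bl=cv2.adaptiveThreshold(g,255,cv2.ADAPTIVE_THRESH_MEAN_C,cv2.THRESH_BINARY_INV,15,12)
for k in cv2.findContours(bl,cv2.RETR_LIST,cv2.CHAIN_APPROX_NONE)[0]:
    if len(k)<100: continue
    x,y,w,h=cv2.boundingRect(k)
    if w<45 or h<45 or w>140 or h>120 or x<240 or y>270: continue
    Q=onz(c,k[:,0],.009)[:,:2].astype(np.float32); r=cv2.minAreaRect(Q); print("drawn",(x,y,w,h),np.array(r[0]),np.array(r[1]),round(r[2],2))
tc=onz(c,[[252,110],[548,45],[553,220],[292,270]],.014); print("corners",tc[:,:2],tc.mean(0))
print("stop plate top ends",onz(c,[[377,116],[391,191]],.036)[:,:2], "hole",onz(c,[[366,157]],.014))
print("fence ends",onz(c,[[531,82],[536,158]],.034)[:,:2])
def seg(n,P,box,z0,z1):
    x0,y0,x1,y1=box;Q=P[y0:y1,x0:x1].reshape(-1,3);Q=Q[(Q[:,2]>z0)&(Q[:,2]<z1)]
    r=cv2.minAreaRect(Q[:,:2].astype(np.float32)); print(n,len(Q),np.array(r[0]),np.array(r[1]),round(r[2],1),"z",np.percentile(Q[:,2],[2,50,98])); return Q
seg("worktop",P,(20,230,120,280),-.05,.05)
seg("card",P,(420,100,520,160),-.05,.05)
seg("tin",P,(145,95,245,245),.012,.05)
m=mask(im,(15,60,60),(125,255,255)); k=big(m,(145,95,245,245)); Q=onz(c,k[:,0],.022)[:,:2].astype(np.float32); r=cv2.minAreaRect(Q); print("tin mask",np.array(r[0]),np.array(r[1]),r[2])
im,d,c=load("w1"); P=cloud(c,d)
m=mask(im,(15,60,60),(125,255,255)); k=big(m,(310,70,420,225)); Q=onz(c,k[:,0],.022)[:,:2].astype(np.float32); r=cv2.minAreaRect(Q); print("tin mask w1",np.array(r[0]),np.array(r[1]),r[2])
seg("rack all",P,(85,110,260,215),.006,.2)
seg("cap",P,(130,125,220,205),.105,.2)
seg("jar",P,(85,110,220,215),.075,.2)
seg("millhead",P,(325,225,420,360),.12,.163)
seg("millknob",P,(365,330,395,360),.16,.2)
seg("millbase",P,(325,225,420,360),.005,.06)
print("rack corners",onz(c,[[94,134],[109,204]],.03)[:,:2],onz(c,[[240,122],[246,186]],.0)[:,:2])
k=big(mask(im,(0,0,150),(180,60,255)),(130,125,220,210)); print(cv2.minEnclosingCircle(k), onz(c,[[184,170]],.1216))
E
```

```text
drawn (291, 188, 69, 67) [0.4117 0.1284] [0.0655 0.0652] 89.99
drawn (279, 110, 54, 57) [0.489  0.1461] [0.048  0.0474] 44.89
drawn (277, 109, 58, 59) [0.4889 0.1462] [0.0516 0.0505] 89.99
corners [[ 0.5132  0.1923]
 [ 0.5643 -0.0571]
 [ 0.4147 -0.0876]
 [ 0.3642  0.1609]] [0.4641 0.0521 0.014 ]
stop plate top ends [[0.5078 0.086 ]
 [0.4459 0.0712]] hole [[0.4731 0.0915 0.014 ]]
fence ends [[ 0.5338 -0.0376]
 [ 0.4738 -0.0515]]
worktop 4975 [0.3746 0.3885] [0.0537 0.1113] 0.1 z [-0.0028 -0.0013  0.0003]
card 5980 [ 0.4962 -0.0026] [0.0511 0.0951] 0.0 z [0.0062 0.0078 0.0094]
tin 7884 [0.4599 0.2465] [0.0632 0.105 ] 82.4 z [0.018  0.0198 0.0228]
tin mask [0.4596 0.2458] [0.066 0.107] 81.452392578125
tin mask w1 [0.4593 0.2464] [0.0653 0.1067] 81.99505615234375
rack all 10110 [0.4509 0.4069] [0.0585 0.1063] 4.3 z [0.0064 0.0823 0.1301]
cap 4243 [0.4524 0.3838] [0.0423 0.056 ] 5.9 z [0.1062 0.1197 0.1311]
jar 5427 [0.4517 0.3977] [0.0568 0.0838] 6.1 z [0.0762 0.1165 0.1308]
millhead 3617 [0.3553 0.248 ] [0.0366 0.049 ] 6.0 z [0.1205 0.1491 0.1575]
millknob 164 [0.3525 0.2474] [0.0061 0.0117] 9.2 z [0.1622 0.166  0.1686]
millbase 1541 [0.3569 0.2516] [0.0367 0.0575] 13.8 z [0.0073 0.0405 0.0591]
rack corners [[0.4732 0.4745]
 [0.4131 0.4716]] [[0.483  0.3561]
 [0.4246 0.354 ]]
((171.03884887695312, 167.3226318359375), 42.84907531738281) [[0.4531 0.3697 0.1216]]
```

```bash
cat >> h.py <<'E'
A=11.7; C0=np.array([.4642,.0519])
def T(x,y):  # tray mm -> world xy
    a=np.radians(A); return C0+np.array([[np.cos(a),-np.sin(a)],[np.sin(a),np.cos(a)]])@(np.array([x,y])/1000)
E
python3 - <<'E'
from h import *
np.set_printoptions(precision=2,suppress=True)
tin=np.array([.4596,.246]); ob=T(18,-59.5)
def ik(n,p,R): q=robot.ik(p,R); print(n,q)
ik("tin",[*tin,.004],down(-8)); ik("ob",[*ob,.014],down(-78.3)); ik("ob2",[*ob,.014],down(101.7))
ik("stop",[*T(18,60),.02],down(-78.3)); ik("mill",[.3517,.2455,.122],down(0)); ik("millplace",[*T(-36,86),.131],down(0)); ik("mill",[.3517,.2455,.2],down(0))
s,c=np.sin(np.radians(40)),np.cos(np.radians(40))
ax=np.array([s*np.sin(np.radians(5)),-s*np.cos(np.radians(5)),c]); y=np.array([np.cos(np.radians(5)),np.sin(np.radians(5)),0])
for sg in (1,-1):
    R=np.c_[np.cross(sg*y,-ax),sg*y,-ax]; cap=np.array([.4535,.3705,.1216])
    for l in (.056,.2): ik(f"jar{sg} {l}",cap+ax*(l-.1),R)
ik("jarplace",[*T(44,87),.066],down(95));ik("jarplace",[*T(44,87),.066],down(-85))
robot.goto([*tin,.06],down(-8)); robot.dwell(.1)
print(robot.read_t(),robot.read_force()); 
robot.servo_line([*tin,.0045],speed=.06); print("down",robot.read_position(),robot.read_force())
robot.move_gripper(0.0); w=robot.read_grip_width(); print("grip",w*88,robot.read_finger_force(),robot.read_force())
if 50<w*88<66:
    robot.servo_line([*tin,.13],speed=.12); print(robot.read_force(),robot.read_grip_width()*88,robot.read_t())
E
```

```text
tin [ 49.75  21.09 -33.55   0.   -35.36  32.25]
ob [ 22.54  18.15 -36.57   0.   -35.28 -10.84]
ob2 [ 22.54  18.15 -36.57   0.   -35.28 169.16]
stop [ 37.06  16.77 -37.59   0.   -35.64 -25.36]
mill [ 61.48   2.85 -37.42   0.   -49.74  28.52]
millplace [ 43.79   2.4  -36.46   0.   -51.15  46.21]
mill [ 61.48  -2.23 -30.83   0.   -61.4   28.52]
jar1 0.056 [  32.21   18.66  -16.79  -51.57  -46.86 -173.12]
jar1 0.2 None
jar-1 0.056 [ 32.21  18.66 -16.79 -51.57 -46.86   6.88]
jar-1 0.2 [ 24.08   8.73 -14.44 -44.34 -60.36   1.49]
jarplace [ 38.65  14.87 -31.62   0.   -43.51 146.35]
jarplace [ 38.65  14.87 -31.62   0.   -43.51 -33.65]
3.7333 [ 0.27  0.1  -0.9 ]
down [0.46 0.25 0.  ] [ 1.12 -0.46  0.45]
grip 59.676749649693434 29.99800220131874 [-0.42 -0.41  2.17]
[-0.19 -0.8  -1.97] 59.23739348735559 6.5917
```

```bash
python3 - <<'E'
from h import *
np.set_printoptions(precision=4,suppress=True)
ob=T(18,-59.5)
robot.goto([*ob,.10],down(A-90)); robot.dwell(.1); f0=np.array(robot.read_force()); print(f0,robot.read_t())
robot.servo_line([*ob,.020],speed=.08)
z=.020
while z>.0115:
    z-=.0015; robot.servo_line([*ob,z],speed=.03); f=np.array(robot.read_force())-f0
    if np.linalg.norm(f)>4: break
print("z",z,f,robot.read_position(),robot.read_t())
w=robot.read_grip_width(); robot.move_gripper(w+.10); robot.dwell(.1); print(robot.read_force(),robot.read_grip_width()*88)
robot.servo_line([*ob,.10],speed=.15)
p=T(18,75); robot.goto([*p,.12],down(A-90)); robot.dwell(.15); im,d,c=shot("w3"); print(robot.read_t())
k=big(mask(im,(15,60,60),(125,255,255)),(0,0,640,300)); r=cv2.minAreaRect(onz(c,k[:,0],.031)[:,:2].astype(np.float32)); print("tin",r,"want",ob)
E
```

```text
[-0.4354 -0.1264 -1.1193] 7.6833
z 0.012499999999999999 [-4.5727  0.4268 15.4168] [ 0.494  -0.0027  0.0135] 10.0833
[0.0033 0.2324 0.0995] 68.15602789621505
12.1583
tin ((0.48938459157943726, 0.017280833795666695), (0.06363516300916672, 0.06520535051822662), 11.59532356262207) want [ 0.4939 -0.0027]
```

View pics/w3.png

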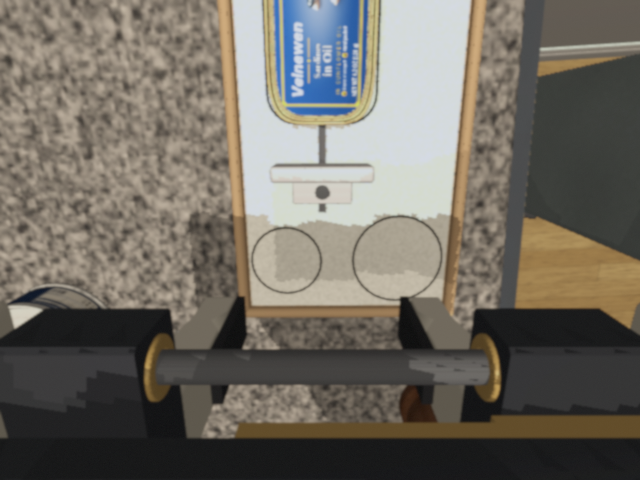

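The tin lies in the oblong (columns 265–380), lined up with the stop, whose plate top is at (322,173) and foot at (322,192). Next I'll do the guarded push.

```bash
python3 - <<'E'
from h import *
np.set_printoptions(precision=4,suppress=True)
im,d,c=load("w3"); a=np.radians(A)
yv=np.array([-np.sin(a),np.cos(a),0]); xv=np.array([np.cos(a),np.sin(a),0])
def tr(uv,z): q=onz(c,uv,z)-[*C0,0]; return q@xv*1000,q@yv*1000
print("tin end",tr([[322,124]],.031),"plate top edges",tr([[322,165],[322,181]],.036),"ends",tr([[271,173],[374,173]],.036))
robot.move_gripper(0.0)
Y=48; robot.servo_line([*T(18,Y),.06],speed=.15); robot.servo_line([*T(18,Y),.021],speed=.08); robot.dwell(.1)
f0=np.array(robot.read_force()); print(f0,robot.read_t())
hist=[]; contact=None
while Y>-12:
    step=2. if contact is None or contact-Y<18 else .5
    Y-=step; robot.servo_line([*T(18,Y),.021],speed=.02 if step>1 else .01)
    f=np.array(robot.read_force())-f0; g=f@yv; hist.append((round(Y,1),round(g,1)))
    if contact is None and g>1.2: contact=Y
    if g>(14 if contact is not None and contact-Y>15 else 25): break
print(hist,f,robot.read_t(),robot.read_position())
E
```

```text
tin end (array([17.1936]), array([-6.9725])) plate top edges (array([17.2516, 17.2722]), array([16.5558, 26.1318])) ends (array([ 48.1159, -14.2083]), array([21.2426, 21.3887]))
[0.3644 0.0128 0.2618] 14.6583
[(46.0, np.float64(-0.2)), (44.0, np.float64(0.2)), (42.0, np.float64(0.5)), (40.0, np.float64(0.9)), (38.0, np.float64(0.2)), (36.0, np.float64(2.3)), (34.0, np.float64(2.5)), (32.0, np.float64(1.8)), (30.0, np.float64(1.0)), (28.0, np.float64(0.7)), (26.0, np.float64(1.3)), (24.0, np.float64(1.3)), (22.0, np.float64(0.5)), (20.0, np.float64(1.8)), (18.0, np.float64(1.2)), (17.5, np.float64(2.5)), (17.0, np.float64(2.6)), (16.5, np.float64(2.6)), (16.0, np.float64(1.8)), (15.5, np.float64(3.0)), (15.0, np.float64(2.6)), (14.5, np.float64(2.7)), (14.0, np.float64(3.0)), (13.5, np.float64(2.6)), (13.0, np.float64(3.0)), (12.5, np.float64(2.9)), (12.0, np.float64(2.7)), (11.5, np.float64(3.0)), (11.0, np.float64(3.8)), (10.5, np.float64(2.8)), (10.0, np.float64(2.8)), (9.5, np.float64(3.0)), (9.0, np.float64(3.3)), (8.5, np.float64(4.2)), (8.0, np.float64(8.2)), (7.5, np.float64(10.4)), (7.0, np.float64(12.9)), (6.5, np.float64(16.4))] [-4.9967 15.7626  3.1002] 24.1583 [0.4803 0.0635 0.021 ]
```

The stop has clamped: force held near 3 N while sliding, then rose steeply to 16 N from Y=8.5, which matches the expected geometry. Now I'll back off and take the jar.

```bash
python3 - <<'E'
from h import *
np.set_printoptions(precision=4,suppress=True)
im,d,c=load("w1"); P=cloud(c,d)[110:215,85:225].reshape(-1,3)+[0,0,.0012]
s,co=np.sin(np.radians(40)),np.cos(np.radians(40)); b=np.radians(5)
ax=np.array([s*np.sin(b),-s*np.cos(b),co]); y=-np.array([np.cos(b),np.sin(b),0]); x=np.cross(y,-ax); R=np.c_[x,y,-ax]
cap=np.array([.4535,.3705,.1216]); q=P-cap; L=q@ax+.1; u=q@-x; v=q@y
m=(L>.05)&(L<.097)&(u>.005)&(u<.035)&(abs(v)<.03)
A_=np.c_[u[m],v[m],np.ones(m.sum())]; s_=np.linalg.lstsq(A_,u[m]**2+v[m]**2,rcond=None)[0]; uc,vc=s_[:2]/2; r=np.sqrt(s_[2]+uc**2+vc**2)
e=(abs(u-uc)<.012)&(abs(v-vc)<.012)&(L>.085)&(L<.12); print("n",m.sum(),"centre u,v",uc,vc,"r",r,"cap end L",np.median(L[e]))
vr=v[m]; print("v range",np.percentile(vr,[1,99]),"u max",np.percentile(u[m&(abs(v-vc)<.004)],[10,50,90]))
# slope of ridge
k=m&(abs(v-vc)<.004); print("ridge slope deg",np.degrees(np.polyfit(L[k],u[k],1)[0]),"lat slope",np.degrees(np.polyfit(L[m],v[m],1)[0]))
robot.servo_line([*T(18,25),.021],speed=.03); print(robot.read_t(),robot.read_force())
robot.servo_line([*T(18,28),.15],speed=.2); robot.move_gripper(1.0)
for l in (.052,.132,.16): print(robot.ik(cap+ax*(l-.1),R))
E
```

```text
n 1390 centre u,v 0.0004703492943142967 0.00018893379305897932 r 0.020608908582884007 cap end L 0.09909996442262119
v range [-0.0198  0.0185] u max [0.0199 0.0207 0.022 ]
ridge slope deg -2.3387538147886033 lat slope 0.5894541534437324
24.925 [-0.5854  0.4473 -0.4827]
[ 32.4046  18.9821 -16.7762 -51.8193 -46.5488   7.0819]
[ 28.2016  12.9775 -16.2377 -47.3095 -53.4928   3.5903]
[ 26.5631  11.12   -15.6471 -45.9864 -56.2255   2.6283]
```

```bash
python3 - <<'E'
from h import *
np.set_printoptions(precision=4,suppress=True)
s,co=np.sin(np.radians(40)),np.cos(np.radians(40)); b=np.radians(5)
ax=np.array([s*np.sin(b),-s*np.cos(b),co]); y=-np.array([np.cos(b),np.sin(b),0]); x=np.cross(y,-ax); R=np.c_[x,y,-ax]
cap=np.array([.4535,.3705,.1216]); at=lambda l: cap+ax*(l-.1)
robot.goto(at(.16),R); robot.dwell(.1); f0=np.array(robot.read_force()); print(robot.read_t(),f0)
L=.16
robot.servo_line(at(.11),speed=.1)
for L in (.09,.07,.052):
    robot.servo_line(at(L),speed=.05); f=np.array(robot.read_force())-f0
    if np.linalg.norm(f)>8: break
print(L,f,robot.read_position(),at(L))
robot.move_gripper(0.0); w=robot.read_grip_width()*88; print("grip",w,robot.read_finger_force(),np.array(robot.read_force())-f0)
if 38<w<48:
    robot.servo_line(at(.16),speed=.08); print("out",robot.read_grip_width()*88,np.array(robot.read_force())-f0,robot.read_t())
E
```

```text
28.2 [-0.2484  0.049   0.3659]
0.052 [ 0.1488 -0.3045 -0.3935] [0.4506 0.4013 0.0845] [0.4508 0.4012 0.0848]
grip 42.071762126897646 29.997217655181885 [ 0.5734 -0.3096  1.4198]
out 41.62521237868983 [-0.0715  0.6184 -0.4963] 32.7583
```

```bash
python3 - <<'E'
from h import *
np.set_printoptions(precision=4,suppress=True)
g=T(44,87); robot.goto([*g,.125],down(-85)); robot.dwell(.15); f0=np.array(robot.read_force()); print(f0,robot.read_t(),robot.read_grip_width()*88)
robot.servo_line([*g,.067],speed=.08)
z=.067
while z>.055:
    z-=.001; robot.servo_line([*g,z],speed=.03); f=np.array(robot.read_force())-f0
    if f[2]>3: break
print(z,f,robot.read_position()); robot.dwell(.1)
robot.move_gripper(.75); robot.dwell(.1); print(robot.read_force(),robot.read_t())
robot.servo_line([*g,.17],speed=.2)
# mill
m=[.3517,.2455]; robot.goto([*m,.21],down(0)); robot.move_gripper(1.0); robot.dwell(.1); print(robot.read_t(),robot.read_position())
im,d,c=shot("w4")
top,dt=robot.grab_frame("top"); scn,ds=robot.grab_frame("scene"); np.savez("pics/t4.npz",im=top,d=dt,sim=scn,sd=ds)
P=cloud(cam("top"),dt)
for n,(x0,y0,x1,y1),a,b in [("jar",(365,210,410,255),.09,.13)]:
    Q=P[y0:y1,x0:x1].reshape(-1,3);Q=Q[(Q[:,2]>a)&(Q[:,2]<b)]
    if len(Q): print(n,len(Q),cv2.minAreaRect(Q[:,:2].astype(np.float32)),np.median(Q[:,2]),"want",g)
S=cloud(cam("scene"),ds); Q=S.reshape(-1,3); Q=Q[(np.hypot(*(Q[:,:2]-g).T)<.045)&(Q[:,2]>.095)&(Q[:,2]<.13)]; print("scene jar",len(Q),cv2.minAreaRect(Q[:,:2].astype(np.float32)) if len(Q) else 0)
cv2.imwrite("pics/v4.png",np.hstack([im[:,:,::-1],scn[:,:,::-1]])[::2,::2])
E
```

```text
[ 0.1706 -0.0329 -0.7777] 33.7 41.88952385593034
0.061 [-3.4007  1.7861 11.4337] [0.4901 0.1464 0.062 ]
[ 0.0523  0.1442 -0.1057] 36.925
39.3583 [0.3517 0.2455 0.21  ]
jar 333 ((0.4919368624687195, 0.14696595072746277), (0.04132486879825592, 0.04096028208732605), 74.25936126708984) 0.1079118852272094 want [0.4896 0.146 ]
scene jar 162 ((0.49934229254722595, 0.13939611613750458), (0.044554419815540314, 0.023063119500875473), 53.31562805175781)
```

View pics/v4.png

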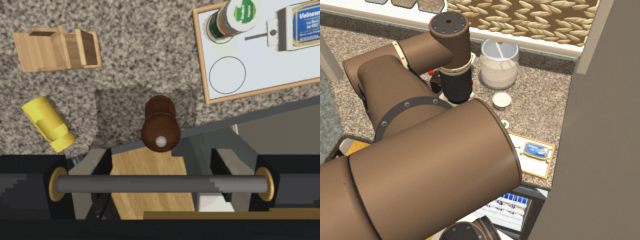

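The left half shows the jar upright in its circle, the tin clamped, and the mill knob at about (322,284) in full-frame pixels. The right half is mostly the arm.

```bash
python3 - <<'E'
from h import *
np.set_printoptions(precision=4,suppress=True)
im,d,c=load("w4"); P=cloud(c,d)[180:310,270:370].reshape(-1,3)
k=P[(P[:,2]>.161)&(P[:,2]<.18)]; h=P[(P[:,2]>.12)&(P[:,2]<.157)]
print("knob",np.median(k,0),onz(c,[[322,284]],.167),"head y",np.percentile(h[:,1],[1,99]),"x",np.percentile(h[:,0],[1,99]))
# head circle fit from horizontal slices
for z0 in (.135,.14,.145):
    s=P[abs(P[:,2]-z0+.0012)<.003]; A_=np.c_[s[:,:2],np.ones(len(s))]; q=np.linalg.lstsq(A_,(s[:,:2]**2).sum(1),rcond=None)[0]; print(z0,len(s),q[:2]/2,np.sqrt(q[2]+(q[:2]**2).sum()/4))
E
```

```text
knob [0.3507 0.2466 0.1676] [[0.3492 0.246  0.167 ]] head y [0.2242 0.2698] x [0.3296 0.3728]
0.135 113 [0.3485 0.247 ] 0.02457910696476572
0.14 446 [0.3486 0.2471] 0.024170828616526287
0.145 820 [0.3485 0.2471] 0.0226662228995933
```

```bash
python3 - <<'E'
from h import *
np.set_printoptions(precision=4,suppress=True)
m=[.3493,.2468]; g=T(-36,86); R=down(0)
robot.servo_line([*m,.18],speed=.1); f0=np.array(robot.read_force()); robot.servo_line([*m,.122],speed=.06); print(np.array(robot.read_force())-f0)
robot.move_gripper(0.0); w=robot.read_grip_width()*88; print("grip",w,robot.read_t(),np.array(robot.read_force())-f0)
assert 44<w<53
robot.servo_line([*m,.19],speed=.12); robot.servo_line([*g,.19],speed=.1); robot.dwell(.2); f0=np.array(robot.read_force()); print(f0,robot.read_grip_width()*88,robot.read_t())
robot.servo_line([*g,.138],speed=.06); z=.138
while z>.126:
    z-=.001; robot.servo_line([*g,z],speed=.03); f=np.array(robot.read_force())-f0
    if f[2]>3: break
print(z,f,robot.read_position()); robot.dwell(.1)
robot.move_gripper(.8); robot.dwell(.1); print(robot.read_force(),robot.read_t())
robot.servo_line([*g,.24],speed=.15)
robot.goto([.40,.28,.24],R); robot.dwell(.2); im,d,c=shot("w5")
top,dt=robot.grab_frame("top"); P=cloud(cam("top"),dt); W=cloud(c,d)
def rep(n,P,box,a,b):
    x0,y0,x1,y1=box;Q=P[y0:y1,x0:x1].reshape(-1,3);Q=Q[(Q[:,2]>a)&(Q[:,2]<b)]
    print(n,len(Q),*( [np.array(v) for v in cv2.minAreaRect(Q[:,:2].astype(np.float32))]+[Q[:,2].max()] if len(Q)>5 else []))
print("want",T(44,87),g)
rep("jar",P,(360,205,415,260),.09,.13); rep("head",P,(360,240,430,300),.13,.168); rep("knob",P,(360,240,430,300),.171,.2)
print(robot.read_t()); cv2.imwrite("pics/v5.png",np.hstack([cv2.resize(top[180:310,340:500],(400,325),interpolation=cv2.INTER_CUBIC),cv2.resize(im,(400,325))])[:,:,::-1])
E
```

```text
[-0.5899 -0.5614  0.263 ]
grip 46.761376225771514 41.8167 [-0.3813 -1.5795  1.0284]
[ 0.0827  0.788  -1.2578] 47.15260918112963 44.2167
0.13 [-0.7013 -2.0104  6.9968] [0.4123 0.1291 0.131 ]
[-0.1193 -0.2391 -0.9604] 48.075
want [0.4896 0.146 ] [0.4115 0.1288]
jar 336 [0.492 0.147] [0.0409 0.0414] 63.210819244384766 0.11475401387466166
head 432 [0.4136 0.1276] [0.0488 0.0483] 89.18435668945312 0.16795196749082186
knob 33 [0.4135 0.1275] [0.0105 0.0236] 88.52642059326172 0.18154469733544265
49.9167
```

View pics/v5.png

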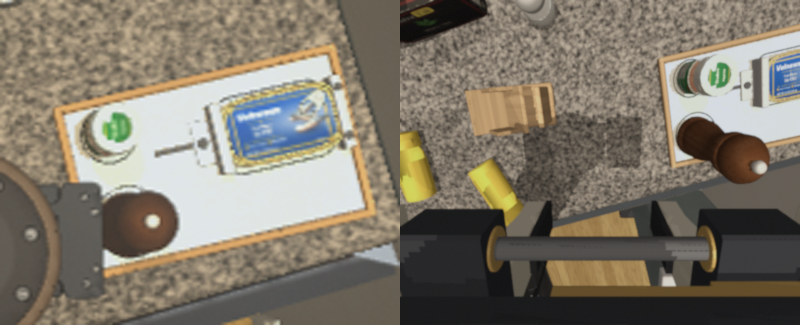

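The jar and mill stand in their circles to within about 2 mm, and the tin is held between stop and fence. I'm handing it in.

```bash
python3 -c "
from rig import robot
print(robot.job_done(),robot.read_t())"
```

```text
the job is handed in; nothing more can be done
the job is handed in; nothing more can be done
```

I set the tray out as the card shows and handed it in at about 50 s: jar and mill upright within about 2 mm of their circle centres by camera, tin flat and pushed snug at 16 N. I didn't measure the force still on the tin after backing off, and no verdict came back.

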